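# Book in the calibration cups by their base labels

### The job

Slide the mode slide fully to its scan stop and turn every square white cup (two or three are there) mouth-down on the black mat, so that the barcode label on its base faces up. Then take the scanner and read each label in order of cup height, shortest first: hold the window square above the label, about 10 cm away and pointing at its middle, steady for a good second. Lay the scanner back in its rest, then slide the mode slide fully home, and leave everything else on the bench where it is.

Things in the scene. Friction and masses are not known exactly. Their poses are not given: they have to be found in the camera images.
- cup_s: the shortest size of square white plastic cup, 58 mm tall (may be absent), 54 x 54 mm outside, walls 4 mm, 90 g. Origin: middle of the outside of its base, where a 36 mm barcode label sticks; +z points out of its mouth, x and y are square to its flat sides. Starts mouth-up on the mat, label hidden underneath. Lies steadily on any flat side
- cup_m: the middle size of square white plastic cup, 74 mm tall (may be absent), 54 x 54 mm outside, walls 4 mm, 90 g. Origin: middle of the outside of its base, where a 36 mm barcode label sticks; +z points out of its mouth, x and y are square to its flat sides. Starts mouth-up on the mat, label hidden underneath. Lies steadily on any flat side
- cup_l: the tallest size of square white plastic cup, 90 mm tall (may be absent), 54 x 54 mm outside, walls 4 mm, 90 g. Origin: middle of the outside of its base, where a 36 mm barcode label sticks; +z points out of its mouth, x and y are square to its flat sides. Starts mouth-up on the mat, label hidden underneath. Lies steadily on any flat side
- mat: fixed black rubber mat, 320 (x) x 440 (y) x 4 mm, flat on the bench; origin at the centre of its underside, its top 4 mm above that
- scanner: loose barcode scanner, 250 g: straight black handle 140 mm long (x from -78 to +62), 34 mm wide (y), 30 mm thick, grey head (48 x 58 x 44 mm) at its +x end. Origin: underside of the handle near its middle, good to grip across y from above. The head looks down and forward, 0.6 rad from the handle's -z towards +x. Starts lying level in its rest
- window (a point): centre of the scanner's reading window, at (105, 0, -11) mm in the scanner's frame; this frame's z axis points out of the window along the line of sight; it reads a label 60 to 140 mm in front of it, best at 100 mm
- rest_seat (a point): where the scanner's origin sits on the fixed aluminium rest, 50 mm above the bench; axes as the docked scanner's. The rest has two U-shaped saddles, 14 mm thick, 47 mm before and behind this point along x, with flared cheeks 20 mm high, 42 mm apart; between the saddles the fingers have room down to a base plate 10 mm high
- mode (a joint): position of the mode slide in m: 0 at its home stop, 0.12 at its scan stop (the end with the white block and the small clear dome). It stays where it is left; moving it takes about 2 N
- mode_top (a point): centre of the top of the slide's black grip: 28 mm (x) by 20 mm (y) and 40 mm tall, its top 54.5 mm above the bench. It runs along this frame's y axis; +y leads to the scan stop. The aluminium track below it is 40 mm wide and 14 mm high; the end block at the scan end is 20 mm high with a 10 mm dome
- gauge: bystander, to be left alone: pressure gauge, 70 mm across and 26 mm high, lying on its back, brass stem; origin at its underside
- spanner: bystander, to be left alone: steel spanner, 150 mm; origin at its underside (middle of its length)
- driver: bystander, to be left alone: screwdriver, 180 mm; origin at its underside (middle of its length)
- adapter: bystander, to be left alone: round steel adapter on the mat, 40 mm wide, 34 mm high; origin at its underside
- oil: bystander, to be left alone: amber bottle, 64 mm wide, 160 mm tall; origin at its underside
- mug: bystander, to be left alone: blue mug, 80 mm wide, 90 mm tall; origin at its underside
There are look-alikes about, which are no part of the job. Leave any purple look-alike of the scanner alone.

How it is judged:
By the outcome, as a careful person would: the job done as asked, in the order asked, and still so for the second after the job is handed in, with the robot touching nothing.
Of cup_s, cup_m, cup_l only 2 to 3 are there at a start; the rules pass over those that are not, and their reading is None.
At some moment in a run one of cup_s, cup_m, cup_l may be knocked a few centimetres aside while the robot is not near it.
It also fails if it takes over 210 s, if anything falls off the work surface, if the arm or the gripper's body presses on something with over 40 N, if the wrist force passes 120 N, or if a joint passes its speed limit or range.

### The arm

A 7-joint arm with a two-finger parallel gripper is mounted at the origin on the work surface. World frame = base frame: x ahead of the robot, y to its left, z up, the work surface at z = 0. Lengths are in m, angles in rad, forces in N, time in s.
With the tool pointing down it reaches from about 0.425 to 0.875 m from the base axis. Payload 4.7 kg.
Tool frame: the origin (TCP) lies midway between the tips of the shut fingers; the grasp point (between the pads) lies 19 mm behind it; z points along the fingers, y is the line along which they close (so a half turn about z gives the same grasp; the last joint's range is limited). The gripper opens to 87 mm and grips with 3 to 60 N. Pads are 19 mm wide; open, the fingers measure 117 mm over their backs; the gripper's body (75 mm by 190 mm) begins 51 mm behind the grasp point.
Start: joints at [1.225, 0.321, -0.07, 1.45, 0.023, 1.371, -0.057], TCP at [0.229, -0.608, 0.223] pointing down, gripper open.
Joint ranges: [-2.86, 2.86], [-0.3, 2.09], [-1.38, 1.24], [0.06, 2.45], [-1.56, 4.7], [0.09, 2.05], [-2.69, 2.69]. Speed limits (rad/s): [2.57, 2.57, 3.14, 3.14, 3.14, 3.14, 3.14].

### API

Orientations are given as a unit quaternion [w, x, y, z].
In Python, from bench import arm gives the robot as it stands. Calls block until the motion is done:
- arm.movep(position, orientation): joint-space move of the TCP to a pose.
- arm.servo_line(position, rotation=None, feed=0.15): straight line of the TCP; rotation=None keeps the orientation; feed is the mean speed in m/s.
- arm.move_j(angles): joint-space move.
- arm.move_gripper(opening, squeeze=None): finger opening in m; squeeze is the grip in N (None keeps the last); returns when the fingers have stopped.
- arm.wait(seconds).
- arm.ik(position, orientation): joint angles nearest the present ones, or None.
- arm.get_image(name): name is "scene" or "top" or "wrist"; returns the picture (480x640x3 uint8, red, green, blue); there is no depth.
- arm.camera_params(name): a dict with "camera_matrix" (3x3 intrinsics, pixels), "k1" (the pictures are not rectified: a ray, as slopes to the right and down, at radius r is drawn at 1 + k1 r^2 times it, then the intrinsics apply), "pose" (4x4, takes a point from camera to world coordinates). Camera axes: x right, y down, z forward; pixel columns grow to the right and rows downward; lengths in m; the calibration is good to about 2 mm. A picture is of the moment at which its call begins: read the wrist's pose just before it. camera_params takes no time and is no camera call; for the wrist camera it gives the pose at the moment of the call.
A pose or a line that the arm cannot do raises arm.Unreachable and nothing moves.
- arm.sign_off(): hands the job in; it is judged then, once.
Trained networks look in the newest picture that a camera, given by its name, has taken for a name from the list of things; names that differ only in an ending like _2 or _b are one class to them, and where a whole thing is asked for, a point or a joint stands for the part that bears it (a point fixed in the world has none). Each returns a list of dicts, best first, with "confidence" (0 to 1); they miss things now and then, are a little off and sometimes report something else, mostly with a low value. They report only what shows in the picture. A call takes as long as a camera call. They do not tell look-alikes from the thing itself.
- arm.recognise(camera, query): "box" ([left, top, width, height] in pixels, round what is visible of it).
- arm.place_of(camera, query): "xy" ([column, row] in pixels: a listed point, or the origin of a listed thing).
Readings, each from a call of its own:
- arm.current_clock(): time.
- arm.current_qpos(): joint angles.
- arm.current_joint_velocities(): joint speeds.
- arm.current_tau(): joint torques, N m.
- arm.current_ee_pos(): TCP position.
- arm.current_tcp_rot(): TCP orientation.
- arm.current_force(): force on the tool from outside, world axes, zero at the start.
- arm.current_ft_torque(): the same for the moment, N m.
- arm.current_width(): finger opening in m.
- arm.current_gripper_force(): force on a finger pad.
Only numpy, scipy, OpenCV 4.12 (cv2) and the standard library are available. Lean on these libraries where they do the work, as an engineer would, in place of code of your own. Each camera call takes 0.05 s, during which the arm holds its last target. There are 200 camera calls.

## Working session

There is one attempt and no reset: what is moved stays moved. The work goes in short steps, each a Python script; the robot and the scene stay as the last script left them, time stands still between calls to the robot, and variables do not carry over. Pictures are saved under pics/ and viewed, at most 14 in all, crops included, and the job is handed in when it is done.

```bash
ls; mkdir -p pics
python3 - <<'E'
from bench import arm
import cv2,numpy as np
for c in("scene","top"):
    im=arm.get_image(c); cv2.imwrite(f"pics/{c}0.png",im[:,:,::-1])
    p=arm.camera_params(c); print(c,p["camera_matrix"].round(1).tolist(),p["k1"],p["pose"].round(3).tolist())
    for q in("cup_s","cup_m","cup_l","scanner","window","mode_top","rest_seat","mat"):
        print(q,[(np.round(d["xy"]).tolist(),round(d["confidence"],2)) for d in arm.place_of(c,q)][:5])
p=arm.camera_params("wrist");print(p["camera_matrix"],p["k1"],p["pose"].round(3).tolist(),arm.current_tcp_rot(),arm.current_clock())
E
```

```text
pics
scene [[498.5, 0.0, 324.7], [0.0, 498.5, 237.6], [0.0, 0.0, 1.0]] -0.05560267505341588 [[0.401, 0.617, -0.677, 1.287], [0.916, -0.269, 0.298, -0.277], [0.001, -0.74, -0.673, 0.809], [0.0, 0.0, 0.0, 1.0]]
cup_s [([395.0, 271.0], 0.83), ([320.0, 255.0], 0.62)]
cup_m [([395.0, 271.0], 0.83), ([320.0, 255.0], 0.62)]
cup_l [([395.0, 271.0], 0.83), ([320.0, 255.0], 0.62)]
scanner [([219.0, 269.0], 0.92), ([134.0, 224.0], 0.68), ([238.0, 310.0], 0.46)]
window [([238.0, 310.0], 0.93), ([154.0, 197.0], 0.92)]
mode_top [([134.0, 290.0], 0.6)]
rest_seat [([219.0, 272.0], 0.97), ([221.0, 270.0], 0.21)]
mat [([382.0, 258.0], 0.8)]
top [[467.8, 0.0, 316.1], [0.0, 467.8, 238.5], [0.0, 0.0, 1.0]] -0.038855081203076625 [[-0.018, -0.987, 0.158, 0.315], [-1.0, 0.019, 0.004, 0.07], [-0.007, -0.157, -0.988, 1.268], [0.0, 0.0, 0.0, 1.0]]
cup_s [([280.0, 196.0], 0.91), ([333.0, 235.0], 0.73)]
cup_m [([280.0, 196.0], 0.91), ([333.0, 235.0], 0.73)]
cup_l [([280.0, 196.0], 0.91), ([333.0, 235.0], 0.73)]
scanner [([415.0, 229.0], 0.93), ([473.0, 328.0], 0.57)]
window [([410.0, 193.0], 0.74), ([456.0, 367.0], 0.6)]
mode_top [([482.0, 232.0], 0.47)]
rest_seat []
mat [([277.0, 220.0], 0.72)]
[[367.63021429   0.         317.21235072]
 [  0.         367.63021429 241.67327533]
 [  0.           0.           1.        ]] -0.03342095696992218 [[0.351, -0.893, -0.28, 0.306], [-0.936, -0.335, -0.106, -0.579], [0.001, 0.299, -0.954, 0.385], [0.0, 0.0, 0.0, 1.0]] [ 5.71131896e-05  9.83863257e-01  1.78922016e-01 -1.33567830e-05] 0.9
```

View pics/scene0.png

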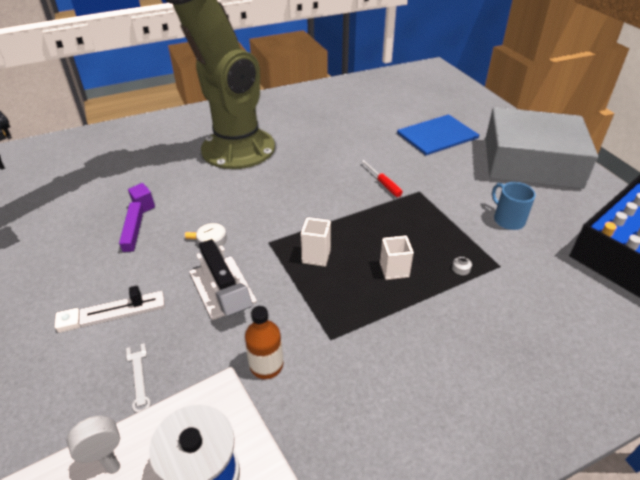

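View pics/top0.png

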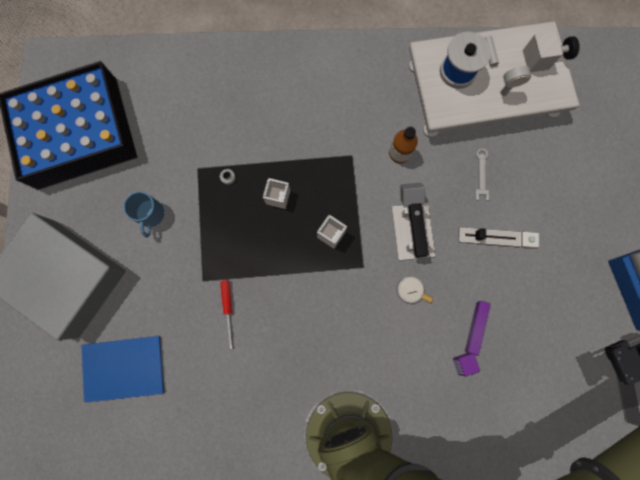

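The scene picture shows the black scanner in its rest (219,270) and a purple look-alike (134,218). The mode slide's grip is at (135,295) and its scan-end block at (67,318). There are two cups, at (317,242) and (397,258). The top picture has the scanner at (417,225), the purple one at (475,335), the grip at (481,235) and the cups at (277,193) and (333,232). The adapter, mug, oil, gauge, spanner and driver all stay put. What could be confused with the scanner is the purple tool, so I choose the black one in the aluminium rest.

```bash
cat > h.py <<'E'
from bench import arm
import cv2,numpy as np
from scipy.spatial.transform import Rotation as R
def ray(c,px,P=None):
    p=P or arm.camera_params(c); K=p["camera_matrix"]; T=p["pose"]
    u=cv2.undistortPoints(np.array([[px]],float),K,np.array([p["k1"],0,0,0.]))[0,0]
    d=T[:3,:3]@np.array([u[0],u[1],1]); return T[:3,3],d/np.linalg.norm(d)
def plane(r,z): o,d=r; return o+d*(z-o[2])/d[2]
def tri(rs):
    A=[np.eye(3)-np.outer(d,d) for o,d in rs]
    x=np.linalg.solve(sum(A),sum(a@o for a,(o,d) in zip(A,rs)))
    return x,[np.linalg.norm(a@(x-o)) for a,(o,d) in zip(A,rs)]
def proj(c,X,P=None):
    p=P or arm.camera_params(c);T=np.linalg.inv(p["pose"]);q=T[:3,:3]@X+T[:3,3]
    rv=np.zeros(3);return cv2.projectPoints(q.reshape(1,1,3),rv,rv,p["camera_matrix"],np.array([p["k1"],0,0,0.]))[0].ravel()
def quat(M): q=R.from_matrix(M).as_quat(); return [q[3],q[0],q[1],q[2]]
def tool(zdir,ydir):
    z=np.array(zdir,float);z/=np.linalg.norm(z);y=np.array(ydir,float);y-=z*(y@z);y/=np.linalg.norm(y)
    return np.column_stack([np.cross(y,z),y,z])
E
python3 - <<'E'
from h import *
np.set_printoptions(precision=3,suppress=True)
for n,a,b in [("cupA",(317,255),None)]:pass
for n,s,t in [("cup_near base",(320,255),(333,235)),("cup_far base",(395,271),(280,196)),("scanner",(219,269),(415,229)),("window",(238,310),(410,193)),("slide",(134,290),(482,232)),("block",(67,313),(532,240))]:
    print(n,*tri([ray("scene",s),ray("top",t)]))
for n,t,z in [("adapter",(227,177),.02),("oil",(404,145),.08),("gauge",(410,290),.02),("spanner",(483,175),.0),("driver",(227,310),.01),("mug",(142,210),.05)]: print(n,plane(ray("top",t),z))
for t in [(198,167),(353,156),(362,267),(204,280)]: print("mat",plane(ray("top",t),.004))
# IK exploration with horizontal tool
for X in([.55,.0],[.5,.15],[.6,.15],[.65,.1]):
  for z in(.05,.08,.15):
    ok=[]
    for yaw in range(-180,180,30):
        a=np.radians(yaw);zd=[np.cos(a),np.sin(a),0]
        for s in(1,-1):
            yd=np.array([-np.sin(a),np.cos(a),0])*s
            if arm.ik([*X,z],quat(tool(zd,yd))) is not None: ok.append((yaw,s))
    print(X,z,ok)
E
```

```text
cup_near base [0.528 0.036 0.008] [np.float64(0.007862013317736866), np.float64(0.00786201331773686)]
cup_far base [0.64  0.176 0.003] [np.float64(0.0030478309048096045), np.float64(0.003047830904809675)]
scanner [ 0.529 -0.187  0.055] [np.float64(0.0006081588904488381), np.float64(0.0006081588904488493)]
window [ 0.633 -0.181  0.033] [np.float64(0.0016104616220880225), np.float64(0.0016104616220880374)]
slide [ 0.518 -0.362  0.055] [np.float64(0.0004169000321104245), np.float64(0.00041690003211043014)]
block [ 0.498 -0.504  0.028] [np.float64(0.0028796426767666167), np.float64(0.002879642676766738)]
adapter [0.691 0.319 0.02 ]
oil [ 0.752 -0.164  0.08 ]
gauge [ 0.371 -0.172  0.02 ]
spanner [ 0.689 -0.398  0.   ]
driver [0.327 0.316 0.01 ]
mug [0.596 0.541 0.05 ]
mat [0.727 0.404 0.004]
mat [ 0.75  -0.033  0.004]
mat [ 0.436 -0.048  0.004]
mat [0.409 0.381 0.004]
[0.55, 0.0] 0.05 [(-120, 1), (-120, -1), (-90, 1), (-90, -1), (-60, 1), (-60, -1), (-30, 1), (-30, -1), (30, 1), (30, -1), (60, 1), (60, -1), (90, 1), (90, -1), (120, 1), (120, -1)]
[0.55, 0.0] 0.08 [(-120, 1), (-120, -1), (
[... 968 characters left out ...]
(60, -1), (90, 1), (90, -1), (120, 1), (120, -1)]
[0.6, 0.15] 0.15 [(-90, 1), (-90, -1), (-60, 1), (-60, -1), (-30, 1), (-30, -1), (60, 1), (60, -1), (90, 1), (90, -1), (120, 1), (120, -1)]
[0.65, 0.1] 0.05 [(-90, 1), (-90, -1), (-60, 1), (-60, -1), (-30, 1), (-30, -1), (0, 1), (0, -1), (30, 1), (30, -1), (60, 1), (60, -1), (90, 1), (90, -1), (120, 1), (120, -1)]
[0.65, 0.1] 0.08 [(-90, 1), (-90, -1), (-60, 1), (-60, -1), (-30, 1), (-30, -1), (0, 1), (0, -1), (30, 1), (30, -1), (60, 1), (60, -1), (90, 1), (90, -1), (120, 1), (120, -1)]
[0.65, 0.1] 0.15 [(-90, 1), (-90, -1), (-60, 1), (-60, -1), (-30, 1), (-30, -1), (30, 1), (30, -1), (60, 1), (60, -1), (90, 1), (90, -1), (120, 1), (120, -1)]
```

```bash
cat >> h.py <<'E'
def look(pos,yd,qs,save=None,zd=(0,0,-1)):
    arm.movep(list(pos),quat(tool(zd,yd))); arm.wait(.2)
    P=arm.camera_params("wrist"); im=arm.get_image("wrist")
    if save: cv2.imwrite(f"pics/{save}.png",im[:,:,::-1])
    return P,{q:[(np.array(d["xy"]),d["confidence"]) for d in arm.place_of("wrist",q)] for q in qs},im
E
python3 - <<'E'
from h import *
np.set_printoptions(precision=4,suppress=True)
for i,(p,qs) in enumerate([((.50,-.40,.28),["mode_top"]),((.56,-.40,.28),["mode_top"]),((.53,-.22,.28),["scanner","window","rest_seat"]),((.60,-.20,.28),["scanner","window","rest_seat"])]):
    P,r,_=look(p,(1,0,0) if i<2 else (0,1,0),qs,f"w{i}")
    np.save(f"P{i}.npy",P,allow_pickle=True)
    print(p,P["pose"][:3,3],r)
E
```

```text
(0.5, -0.4, 0.28) [ 0.4995 -0.3187  0.4421] {'mode_top': [(array([335.8, 175.4]), 0.7)]}
(0.56, -0.4, 0.28) [ 0.5594 -0.3181  0.4427] {'mode_top': [(array([275.8, 172. ]), 0.57)]}
(0.53, -0.22, 0.28) [ 0.4477 -0.2205  0.4423] {'scanner': [(array([344.4, 205.8]), 0.9)], 'window': [], 'rest_seat': []}
(0.6, -0.2, 0.28) [ 0.517  -0.2006  0.4427] {'scanner': [(array([327. , 139.1]), 0.77)], 'window': [(array([332.3, 234.5]), 0.69)], 'rest_seat': []}
```

Run:
```python
from h import *
a=cv2.imread("pics/w0.png");b=cv2.imread("pics/w3.png")
cv2.imwrite("pics/m1.png",cv2.resize(np.hstack([a[40:440,120:520],b[0:400,120:520]]),(800,400)))
```

```text
(no output)
```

View pics/m1.png

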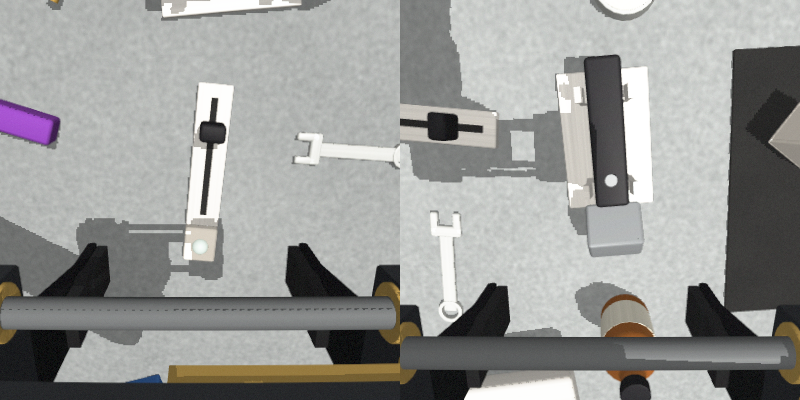

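The left crop shows the slide grip at wrist pixel (332,173) near its home end and the dome at (320,286). The right crop shows the black scanner in its aluminium rest, with the handle's tail at (322,58) and its grey head at about (335,232). That confirms the choice.

Run:
```python
from h import *
np.set_printoptions(precision=4,suppress=True)
P=[np.load(f"P{i}.npy",allow_pickle=True).item() for i in range(4)]
r=lambda i,px:ray(0,px,P[i])
print("slide tri",tri([r(0,(335.8,175.4)),r(1,(275.8,172))]),plane(r(0,(332,173)),.0545),plane(r(0,(335.8,175.4)),.0545),plane(r(1,(275.8,172)),.0545))
a,b=plane(r(0,(335,138)),.014),plane(r(0,(324,254)),.014);print("slot",a,b,np.linalg.norm(b-a))
print("scanner tri",tri([r(2,(344.4,205.8)),r(3,(327,139.1))]),[plane(r(i,p),.05) for i,p in((2,(344.4,205.8)),(3,(327,139.1)))])
print("window scene/top/wrist",tri([ray("scene",(238,310)),ray("top",(410,193)),r(3,(332.3,234.5))]))
for i,n in((0,"w0"),(1,"w1")):
    im=cv2.imread(f"pics/{n}.png").astype(int)
    m=((im.max(2)<60)).astype(np.uint8); m[270:]=0
    k,l,s,c=cv2.connectedComponentsWithStats(m)
    for j in range(1,k):
        if s[j,4]>100: print(n,s[j],c[j])
im=cv2.imread("pics/w3.png").astype(int);m=(im.max(2)<75).astype(np.uint8);m[205:]=0;m[:,:290]=0;m[:,365:]=0
m=cv2.morphologyEx(m,cv2.MORPH_OPEN,np.ones((11,11),np.uint8))
k,l,s,c=cv2.connectedComponentsWithStats(m)
j=1+s[1:,4].argmax(); print(s[j]); ys,xs=np.where(l==j)
pts=np.array([plane(r(3,(xs[ys==y].mean(),y)),.08) for y in range(ys.min()+8,ys.max()-8,4)])
f=np.polyfit(pts[:,0],pts[:,1],1);print("handle line y=ax+b",f,pts[0],pts[-1],"y at x=.529:",np.polyval(f,.529))
for y in(90,120,150,180): print(y,xs[ys==y].min(),xs[ys==y].max())
```

```text
slide tri (array([ 0.5177, -0.3636,  0.0725]), [np.float64(0.001871196996736123), np.float64(0.0018711969967362342)]) [ 0.5145 -0.3653  0.0545] [ 0.5185 -0.3678  0.0545] [ 0.5158 -0.3639  0.0545]
slot [ 0.5191 -0.3311  0.014 ] [ 0.507  -0.4691  0.014 ] 0.13857605289295255
scanner tri (array([ 0.529 , -0.1914,  0.0541]), [np.float64(0.00017426755273167773), np.float64(0.0001742675527316418)]) [array([ 0.5299, -0.1913,  0.05  ]), array([ 0.5291, -0.1912,  0.05  ])]
window scene/top/wrist (array([ 0.6343, -0.1819,  0.0343]), [np.float64(0.00249985109395384), np.float64(0.002145953006545179), np.float64(0.002870649231562481)])
w0 [269   0 115  11 617] [308.7958   2.9854]
w0 [320 138  26 117 824] [329.4575 188.3337]
w1 [200   0 122  12 754] [243.7308   3.5027]
w1 [363   0  54  16 365] [389.6219   6.8356]
w1 [ 263  139   28  116 1012] [276.6986 185.581 ]
[304  57  21  36 616]
handle line y=ax+b [-0.0991 -0.1582] [ 0.4631 -0.204   0.08  ] [ 0.4766 -0.205   0.08  ] y at x=.529: -0.21060444459781696
90 306 319Traceback (most recent call last):
  File "<stdin>", line 21, in <module>
    return umr_minimum(a, axis, None, out, keepdims, initial, where)
ValueError: zero-size array to reduction operation minimum which has no identity
```

Run:
```python
from h import *
np.set_printoptions(precision=4,suppress=True)
P=np.load("P3.npy",allow_pickle=True).item()
for n,a,b,z in [("handle",(322,58),(333,205),.08),("plateL",(278,73),(288,207),.01),("plateR",(368,67),(372,203),.01)]:
    p,q=plane(ray(0,a,P),z),plane(ray(0,b,P),z);print(n,p,q,np.arctan2(*(q-p)[[1,0]]))
d=np.array([-.087,-.996,0]);M=quat(tool((0,0,-1),(.996,-.087,0)))
g=np.array([.516,-.365,.028])
arm.move_gripper(.06,10)
arm.movep(list(g+[0,0,.12]),M);arm.servo_line(list(g),feed=.08)
arm.move_gripper(0,12);print("width",arm.current_width(),arm.current_force())
f0=np.array(arm.current_force())
s=0
while s<.14:
    s+=.01 if s<.08 else .003
    arm.servo_line(list(g+d*s),feed=.05)
    f=np.array(arm.current_force())-f0
    if s>.05 and abs(f@d)>7: break
arm.wait(.3);print(s,arm.current_ee_pos(),np.array(arm.current_force())-f0,arm.current_clock())
im=arm.get_image("scene");cv2.imwrite("pics/s1.png",cv2.resize(im[230:350,30:270,::-1],(800,400)))
```

```text
handle [ 0.4572 -0.1967  0.08  ] [ 0.5921 -0.1855  0.08  ] 0.0829281755864468
plateL [ 0.4605 -0.2438  0.01  ] [ 0.6089 -0.2365  0.01  ] 0.048569773789489255
plateR [ 0.4547 -0.1463  0.01  ] [ 0.6042 -0.136   0.01  ] 0.0681762364224841
width 0.028095078552881774 [-2.8969  1.6228  3.8165]
0.10100000000000002 [ 0.5061 -0.4599  0.0275] [-7.1449  7.9027  5.2783] 14.6833
```

View pics/s1.png

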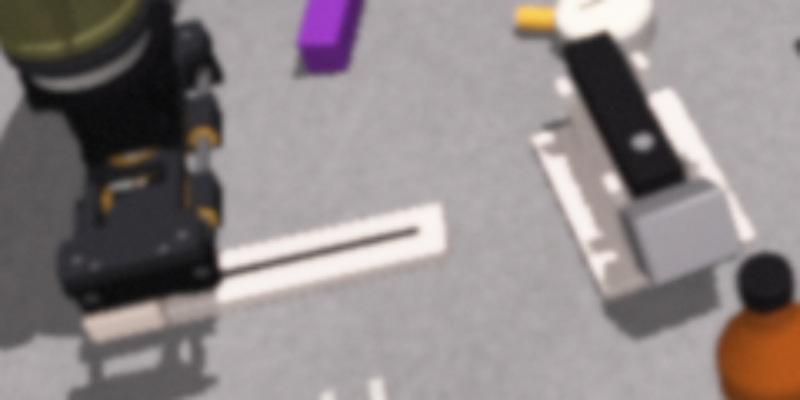

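The gripper stands at the scan end of the slide, and the resisting force rose at y = -0.46, where the slot ends. I'll release it, check, and then look at the cups.

Run:
```python
from h import *
np.set_printoptions(precision=4,suppress=True)
arm.move_gripper(.06);p=np.array(arm.current_ee_pos());arm.servo_line(list(p+[0,0,.14]),feed=.2)
P,r,a=look((.50,-.40,.28),(1,0,0),["mode_top"]);print(r,[plane(ray(0,x,P),.0545) for x,_ in r["mode_top"]])
arm.move_gripper(.087)
ims=[a]
for i,p in enumerate([(.55,.02,.30),(.62,.12,.30)]):
    P,r,im=look(p,(0,1,0),["cup_s"]);ims.append(im);np.save(f"C{i}.npy",P,allow_pickle=True);cv2.imwrite(f"pics/c{i}.png",im[:,:,::-1])
    print(r,[plane(ray(0,x,P),.004) for x,_ in r["cup_s"]])
h=[cv2.resize(x[:300,100:540],(400,273)) for x in ims]
cv2.imwrite("pics/m2.png",np.vstack([np.hstack([h[0],h[1]]),np.hstack([h[2],h[2]*0])])[:,:,::-1])
```

```text
{'mode_top': [(array([325.7, 257.8]), 0.66)]} [array([ 0.5077, -0.4571,  0.0545])]
{'cup_s': [(array([329.4, 179.6]), 0.91), (array([436.6, 261.3]), 0.88)]} [array([0.5307, 0.0338, 0.004 ]), array([0.6393, 0.1775, 0.004 ])]
{'cup_s': [(array([368.7, 207.2]), 0.73), (array([245.3, 119.9]), 0.61)]} [array([0.636, 0.183, 0.004]), array([0.5296, 0.0323, 0.004 ])]
```

View pics/m2.png

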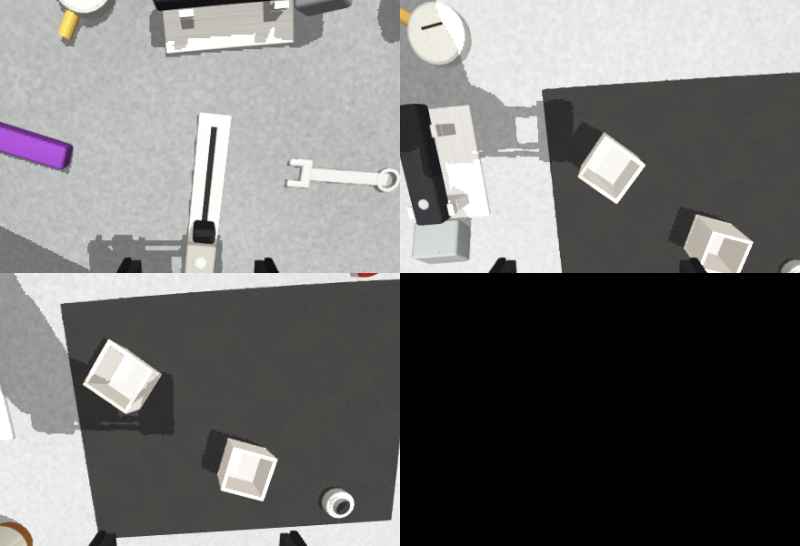

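The first panel shows the slide's grip hard against the scan block. The other panels show the two cups on the mat, mouths up, with different yaws. I'll fit the silhouettes over several views to get each cup's pose and height.

```bash
cat >> h.py <<'E'
from scipy.optimize import minimize
def hullmask(X,P,shape=(480,640)):
    px=np.array([proj(0,x,P) for x in X]);m=np.zeros(shape,np.uint8)
    cv2.fillConvexPoly(m,cv2.convexHull(np.round(px*16).astype(np.int32)),1,shift=4);return m
def corners(x,y,yaw,h,z0=.004):
    c,s=np.cos(yaw),np.sin(yaw)
    return [np.array([x+c*a-s*b,y+s*a+c*b,z]) for a in(-.027,.027) for b in(-.027,.027) for z in(z0,z0+h)]
def fit(views,x,y,hs=(.058,.074,.09),yaws=np.radians([0,22,45,67])):
    """views: (image rgb, params). silhouettes of a standing cup near x,y"""
    V=[]
    for im,P in views:
        m=(im.max(2)>100).astype(np.uint8)
        u=proj(0,np.array([x,y,.04]),P).astype(int)
        k,l=cv2.connectedComponents(m); w=l[max(u[1]-60,0):u[1]+60,max(u[0]-60,0):u[0]+60]
        n=np.bincount(l[max(u[1]-10,0):u[1]+10,max(u[0]-10,0):u[0]+10].ravel(),minlength=k);n[0]=0
        V.append(((l==n.argmax()).astype(np.uint8),P))
    def cost(p,h):
        e=0
        for m,P in V:
            q=hullmask(corners(*p,h),P); e+=1-(m&q).sum()/max((m|q).sum(),1)
        return e/len(V)
    best=[]
    for h in hs:
        r=min((minimize(cost,[x,y,a],args=(h,),method="Nelder-Mead",options=dict(initial_simplex=[[x,y,a],[x+.01,y,a],[x,y+.01,a],[x,y,a+.25]],maxiter=80)) for a in yaws),key=lambda r:r.fun)
        best.append((round(r.fun,4),h,r.x))
    return sorted(best,key=lambda b:b[0])
E
python3 - <<'E'
from h import *
np.set_printoptions(precision=4,suppress=True)
L=[(cv2.imread(f"pics/c{i}.png")[:,:,::-1],np.load(f"C{i}.npy",allow_pickle=True).item()) for i in(0,1)]
G=[(cv2.imread(f"pics/{c}0.png")[:,:,::-1],arm.camera_params(c)) for c in("scene","top")]
for b in fit(L+G,.53,.034):print("near",b)
for b in fit([L[1]]+G,.638,.178):print("far",b)
E
```

```text
near (np.float64(0.3246), 0.09, array([0.5265, 0.0335, 0.9628]))
near (np.float64(0.3684), 0.074, array([0.5298, 0.0334, 0.9487]))
near (np.float64(0.4089), 0.058, array([0.5319, 0.0325, 0.9367]))
far (np.float64(0.1557), 0.074, array([ 0.6365,  0.1793, -0.2818]))
far (np.float64(0.2281), 0.09, array([ 0.6357,  0.1786, -0.2696]))
far (np.float64(0.2311), 0.058, array([0.6405, 0.181 , 1.317 ]))
```

```bash
cat >> h.py <<'E'
S=np.sqrt(.5)
def flipposes(C,t,o,e=np.pi/4):
    """tool matrices before/after and TCP positions for cup centre C, tilt dir t; e elevation below horizontal before"""
    t=np.array([t[0],t[1],0.]);a=np.cross([0,0,1],t)
    out=[]
    for e_ in (e,e+np.pi/2):
        zt=np.cos(e_)*t-np.sin(e_)*np.array([0,0,1.]); out.append((tool(zt,a),C+zt*(.019-o)))
    return out
def bodypts(M,p):
    u=np.array([[x,y,z] for x in np.linspace(-.0375,.0375,5) for y in np.linspace(-.095,.095,15) for z in -.07-np.linspace(0,.15,10)])
    f=np.array([[x,y,z] for x in(-.012,.012) for y in(-.0585,-.03,.03,.0585) for z in -np.linspace(0,.07,8)])
    return np.vstack([u,f])@M.T+p
def clear(pts,obs):
    return min(np.hypot(np.hypot(*np.maximum(np.abs(pts[:,:2]-o[:2])-o[3:5],0).T),np.maximum(pts[:,2]-o[2],0)).min() for o in obs)
OBS=[np.array(o) for o in [(.54,-.19,.09,.10,.05),(.752,-.164,.16,.032,.032),(.691,.319,.034,.02,.02),(.37,-.172,.03,.04,.04)]]
E
python3 - <<'E'
from h import *
np.set_printoptions(precision=3,suppress=True)
near=(.5265,.0335,.9628,.09,.010);far=(.6365,.1793,-.2818,.074,.005)
for n,c,oc in(("far",far,near),("near",near,far)):
    obs=OBS+[np.array([oc[0],oc[1],.094,.037,.037])]
    for k in range(4):
        th=c[2]+k*np.pi/2;t=np.array([np.cos(th),np.sin(th)])
        C=np.array([c[0],c[1],.004+c[3]/2]);L=np.array([c[0],c[1],.031])
        for sg in(1,-1):
            F=[flipposes(q,t,c[4]) for q in(C,L)]; res=[];cl=9;pts=[]
            for M,p in [F[0][0],F[1][1],F[1][0],F[0][1]]:
                M=M@np.diag([sg,sg,1]);cl=min(cl,clear(bodypts(M,p),obs))
                for dz in(0,.1):
                    q=arm.ik(list(p+[0,0,dz]),quat(M));res.append(None if q is None else np.array(q))
            print(n,k,sg,np.degrees(th).round(),"clear %.3f"%cl,["-" if q is None else f"{q[0]:.1f},{q[4]:.1f},{q[5]:.1f},{q[6]:.1f}" for q in res])
E
```

```text
far 0 1 -16.0 clear 0.030 ['-0.1,1.5,0.8,-0.5', '0.3,1.3,0.8,-0.2', '0.2,0.3,1.9,0.8', '0.2,0.2,2.0,0.8', '-0.1,1.6,0.8,-0.6', '0.2,1.3,0.8,-0.3', '0.2,0.3,1.9,0.8', '0.2,0.2,2.0,0.8']
far 0 -1 -16.0 clear 0.030 ['0.3,1.7,1.0,2.6', '-', '-0.4,-0.8,2.0,-1.8', '-0.2,-0.4,2.0,-2.0', '0.3,1.7,1.0,2.6', '-', '-0.4,-0.8,2.0,-1.8', '-0.1,-0.3,2.0,-2.1']
far 1 1 74.0 clear 0.009 ['-0.6,-1.5,1.3,-2.4', '-0.8,-1.3,1.3,-2.6', '-0.1,1.1,2.0,1.9', '-0.2,1.0,2.0,2.0', '-0.6,-1.5,1.3,-2.4', '-0.8,-1.4,1.4,-2.6', '-0.1,1.1,2.0,1.9', '-0.2,0.9,2.0,2.1']
far 1 -1 74.0 clear 0.009 ['0.8,-0.5,0.7,0.1', '0.8,-0.5,0.8,0.1', '-0.3,0.8,1.8,-1.1', '-0.3,0.8,2.0,-1.1', '0.8,-0.5,0.6,0.2', '0.8,-0.5,0.8,0.1', '-0.3,0.8,1.8,-1.1', '-0.3,0.8,2.0,-1.0']
far 2 1 164.0 clear 0.030 ['-0.4,-0.8,2.0,-1.8', '-0.1,-0.3,2.0,-2.1', '0.3,1.7,1.0,2.6', '-', '-0.4,-0.8,2.0,-1.8', '-0.2,-0.4,2.0,-2.0', '0.3,1.7,1.0,2.6', '-']
far 2 -1 164.0 clear 0.030 ['0.2,0.3,1.9,0.8', '0.2,0.2,2.0,0.8', '-0.1,1.6,0.8,-0.6', '0.2,1.3,0.8,-0.3', '0.2,0.3,1.9,0.8', '0.2,0.2,2.0,0.8', '-0.1,1.5,0.8,-0.5', '0.3,1.3,0.8,-0.2']
far 3 1 254.0 cle
[... 1099 characters left out ...]
clear 0.013 ['0.0,0.7,1.8,-1.3', '0.0,0.6,1.9,-1.3', '1.2,-0.9,0.6,0.5', '1.2,-0.9,0.9,0.4', '-0.0,0.7,1.7,-1.3', '0.0,0.6,1.9,-1.3', '1.2,-0.9,0.7,0.5', '1.2,-0.9,0.9,0.3']
near 2 -1 235.0 clear 0.013 ['0.2,0.8,1.9,1.7', '0.2,0.8,2.0,1.8', '-0.6,-1.5,1.2,-2.3', '-0.7,-1.1,1.0,-2.7', '0.2,0.8,1.9,1.7', '0.2,0.8,2.0,1.8', '-0.6,-1.4,1.1,-2.4', '-']
near 3 1 325.0 clear 0.028 ['-1.2,1.2,0.7,-0.6', '0.8,0.8,0.7,-0.1', '0.6,0.1,1.6,0.8', '0.6,0.0,1.8,0.8', '0.6,1.6,1.2,-0.7', '0.7,1.0,0.8,-0.3', '0.6,0.1,1.7,0.8', '0.6,-0.0,1.8,0.8']
near 3 -1 325.0 clear 0.028 ['0.5,1.4,1.0,2.5', '-', '-0.5,-0.9,2.0,-1.5', '-0.4,-0.7,2.0,-1.7', '0.5,1.5,1.0,2.4', '-', '-0.5,-0.9,2.0,-1.5', '-0.4,-0.7,2.0,-1.7']
```

```bash
cat >> h.py <<'E'
def down(p,f0,tgt,step=.001,lim=2.5):
    """slow descent from p until contact or to tgt-3mm"""
    p=np.array(p)
    while p[2]>tgt-.003:
        p=p-[0,0,step];arm.servo_line(list(p),feed=.02)
        if arm.current_force()[2]-f0>lim: break
    return p
def turn(Cf,Ct,t,o,sg,sq=20):
    """pick a cup centred at Cf, turn 90 deg (up -> t), set down centred at Ct"""
    (M1,p1),(_,_)=flipposes(Cf,t,o);_,(M2,p2)=flipposes(Ct,t,o)
    D=np.diag([sg,sg,1]);M1=M1@D;M2=M2@D;up=np.array([0,0,.12])
    arm.move_gripper(.087)
    arm.movep(list(p1-M1[:,2]*.11),quat(M1));arm.servo_line(list(p1),feed=.12)
    arm.move_gripper(.03,sq);w=arm.current_width()
    arm.servo_line(list(p1+up),feed=.15);w2=arm.current_width()
    arm.movep(list(p2+up),quat(M2));arm.servo_line(list(p2+[0,0,.006]),feed=.15);arm.wait(.3)
    f0=arm.current_force()[2];p=down(p2+[0,0,.006],f0,p2[2])
    print("width %.4f %.4f  touch dz %.4f df %.1f t %.1f"%(w,w2,p[2]-p2[2],arm.current_force()[2]-f0,arm.current_clock()))
    arm.move_gripper(.087);arm.servo_line(list(p-M2[:,2]*.11),feed=.2)
E
python3 - <<'E'
from h import *
c=(.6365,.1793,-.2818,.074,.005);t=np.array([np.cos(c[2]),np.sin(c[2])])
C=np.array([c[0],c[1],.041]);L=np.array([.61,.24,.031])
for M,p in(flipposes(L,t,.005)): print(arm.ik(list(p),quat(M)) is not None,arm.ik(list(p+[0,0,.12]),quat(M)) is not None,clear(bodypts(M,p),OBS+[np.array([.5265,.0335,.094,.037,.037])]))
turn(C,L,t,.005,1)
arm.movep([.55,.05,.32],quat(tool((0,0,-1),(0,1,0))));arm.wait(.2)
P=arm.camera_params("wrist");np.save("C2.npy",P,allow_pickle=True);a=arm.get_image("wrist");b=arm.get_image("scene")
cv2.imwrite("pics/c2.png",a[:,:,::-1]);cv2.imwrite("pics/sc2.png",b[:,:,::-1])
print([d["xy"] for d in arm.place_of("wrist","cup_m")])
cv2.imwrite("pics/m3.png",np.hstack([cv2.resize(a,(400,300)),cv2.resize(b[180:360,260:500],(400,300))])[:,:,::-1])
E
```

```text
True True 0.028207113950093992
True True 0.010081475451951136
width 0.0538 0.0537  touch dz -0.0010 df 2.9 t 29.1Traceback (most recent call last):
  File "<stdin>", line 5, in <module>
  File "h.py", line 84, in turn
    arm.move_gripper(.087);arm.servo_line(list(p-M2[:,2]*.11),feed=.2)
                           ~~~~~~~~~~~~~~^^^^^^^^^^^^^^^^^^^^^^^^^^^^^
bench.Unreachable: the arm cannot follow that straight line within its joint ranges
```

```bash
sed -i 's/arm.move_gripper(.087);arm.servo_line(list(p-M2\[:,2\]\*.11),feed=.2)/arm.move_gripper(.087);arm.servo_line(list(p+[0,0,.11]),feed=.2)/' h.py
python3 - <<'E'
from h import *
p=np.array(arm.current_ee_pos());arm.servo_line(list(p+[0,0,.11]),feed=.2)
arm.movep([.55,.05,.32],quat(tool((0,0,-1),(0,1,0))));arm.wait(.2)
P=arm.camera_params("wrist");np.save("C2.npy",P,allow_pickle=True);a=arm.get_image("wrist")
print([(d["xy"],plane(ray(0,d["xy"],P),.031)) for d in arm.place_of("wrist","cup_m")])
b=arm.get_image("scene")
cv2.imwrite("pics/c2.png",a[:,:,::-1]);cv2.imwrite("pics/sc2.png",b[:,:,::-1])
cv2.imwrite("pics/m3.png",np.hstack([cv2.resize(a,(400,300)),cv2.resize(b[180:360,260:500],(400,300))])[:,:,::-1])
E
```

```text
[([305.5, 176.5], array([0.52583158, 0.03654549, 0.031     ])), ([459.1, 189.7], array([0.54182178, 0.22653545, 0.031     ]))]
```

View pics/m3.png

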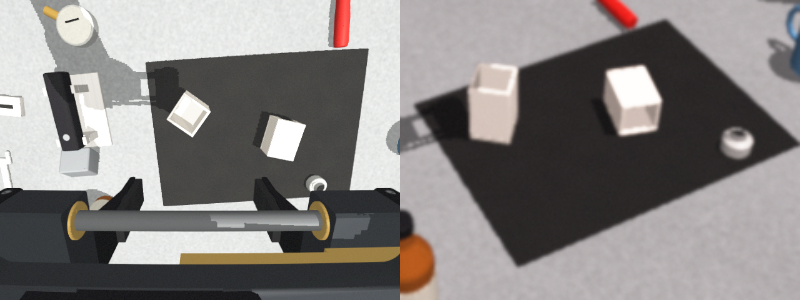

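The mid cup now lies on its side with its mouth towards the scene camera (+x). I'll check its centre before gripping it again.

Run:
```python
from h import *
np.set_printoptions(precision=4,suppress=True)
P=np.load("C2.npy",allow_pickle=True).item();im=cv2.imread("pics/c2.png")
m=(im.min(2)>200).astype(np.uint8);k,l,s,c=cv2.connectedComponentsWithStats(m)
for j in range(1,k):
    if s[j,4]>300 and 380<c[j][0]<520 and 150<c[j][1]<300:
        print(s[j],c[j],plane(ray(0,c[j],P),.058));ys,xs=np.where(l==j)
        q=cv2.boxPoints(cv2.minAreaRect(np.column_stack([xs,ys]).astype(np.float32)));print(np.array([plane(ray(0,x,P),.058) for x in q]))
L=[(cv2.imread("pics/c0.png")[:,:,::-1],np.load("C0.npy",allow_pickle=True).item()),(im[:,:,::-1],P),(cv2.imread("pics/sc2.png")[:,:,::-1],arm.camera_params("scene"))]
for v in L: print(fit([v],.5265,.0335,hs=(.09,),yaws=[.95])[0])
for b in fit(L,.5265,.0335,yaws=[.95]): print(b)
```

```text
[ 427  190   62   68 2735] [457.2537 223.5993] [0.5782 0.2183 0.058 ]
[[0.6101 0.1841 0.058 ]
 [0.534  0.1986 0.058 ]
 [0.549  0.2528 0.058 ]
 [0.627  0.241  0.058 ]]
(np.float64(0.0093), 0.09, array([0.5266, 0.0335, 0.9643]))
(np.float64(0.006), 0.09, array([0.5265, 0.0335, 0.9552]))
(np.float64(0.9947), 0.09, array([0.5074, 0.0365, 0.2829]))
(np.float64(0.339), 0.09, array([0.5263, 0.0334, 0.9528]))
(np.float64(0.3878), 0.074, array([0.5284, 0.0333, 0.9666]))
(np.float64(0.4407), 0.058, array([0.5291, 0.0332, 0.996 ]))
```

The standing cup fits the 90 mm size to better than 1% overlap error. The lying cup is about 4 cm from where I set it, so it was knocked. I'll refit it lying and continue from there.

```bash
cat >> h.py <<'E'
def box(x,y,yaw,d,z0=.004):
    c,s=np.cos(yaw),np.sin(yaw)
    return [np.array([x+c*a-s*b,y+s*a+c*b,z]) for a in(-d[0]/2,d[0]/2) for b in(-d[1]/2,d[1]/2) for z in(z0,z0+d[2])]
def fitbox(views,x,y,yaw,d):
    V=[]
    for im,P in views:
        l=cv2.connectedComponents((im.max(2)>100).astype(np.uint8))[1]
        u=proj(0,np.array([x,y,d[2]]),P).astype(int);w=l[u[1]-8:u[1]+8,u[0]-8:u[0]+8].ravel();n=np.bincount(w);n[0]=0
        V.append(((l==n.argmax()).astype(np.uint8),P))
    def cost(p):
        e=0
        for m,P in V:
            q=hullmask(box(*p,d),P);e+=1-(m&q).sum()/max((m|q).sum(),1)
        return e/len(V)
    r=minimize(cost,[x,y,yaw],method="Nelder-Mead",options=dict(initial_simplex=[[x,y,yaw],[x+.01,y,yaw],[x,y+.01,yaw],[x,y,yaw+.15]]))
    return r.fun,r.x
def shot(pos,yd=(0,1,0),name=None):
    arm.movep(list(pos),quat(tool((0,0,-1),yd)));arm.wait(.2);P=arm.camera_params("wrist");im=arm.get_image("wrist")
    if name: cv2.imwrite(f"pics/{name}.png",im[:,:,::-1])
    return im,P
E
python3 - <<'E'
from h import *
np.set_printoptions(precision=4,suppress=True)
v=shot((.57,.13,.32),name="c3")
f,p=fitbox([v],.578,.218,-.17,(.074,.054,.054));print(f,p)
P=np.load("C2.npy",allow_pickle=True).item();print(fitbox([(cv2.imread("pics/c2.png")[:,:,::-1],P)],.578,.218,-.17,(.074,.054,.054)))
assert f<.04
t=np.array([np.cos(p[2]),np.sin(p[2])])
L=np.array([p[0],p[1],.031]);C=np.array([.61,.235,.041])
turn(L,C,t,.005,1)
im,P=shot((.57,.09,.34),name="c4");b=arm.get_image("scene")
for h in(.09,): print(fit([(im,P)],.526,.0335,hs=(h,),yaws=[.95]))
print(fitbox([(im,P)],.61,.235,p[2],(.054,.054,.074)))
cv2.imwrite("pics/m4.png",np.hstack([cv2.resize(im,(400,300)),cv2.resize(b[180:360,260:500],(400,300))])[:,:,::-1])
E
```

```text
0.012994350282485856 [ 0.5801  0.2187 -0.2087]
(np.float64(0.019937040923399763), array([ 0.5803,  0.2187, -0.2128]))
width 0.0540 0.0539  touch dz -0.0010 df 4.3 t 41.4
[(np.float64(0.0079), 0.09, array([0.5266, 0.0336, 0.9532]))]
(np.float64(0.009655616350176977), array([ 0.6109,  0.235 , -0.2058]))
```

View pics/m4.png

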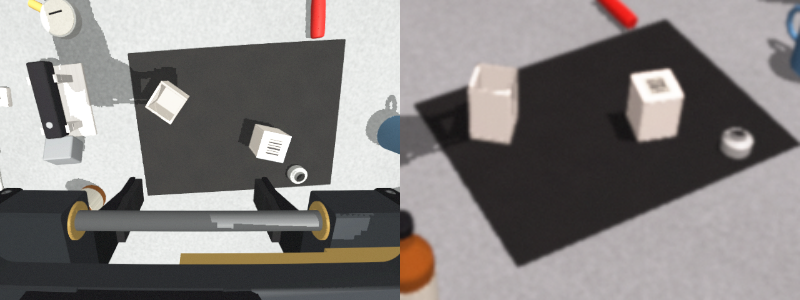

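The mid cup stands mouth-down with its barcode up (left picture at about (270,147)), at (0.611, 0.235). Next is the tall cup.

Run:
```python
from h import *
np.set_printoptions(precision=3,suppress=True)
c=(.5265,.0335,.956);o=.010
obs=OBS+[np.array([.611,.235,.078,.033,.033])]
best=None
for D in([.5265,.0335],[.54,.03],[.55,.05],[.58,.04],[.60,.05]):
  for k in range(4):
    for sg in(1,-1):
        th=c[2]+k*np.pi/2;t=np.array([np.cos(th),np.sin(th)])
        C=np.array([*c[:2],.049]);L=np.array([*D,.031]);E=np.array([*D,.049]);X=np.diag([sg,sg,1])
        seq=[flipposes(C,t,o)[0],flipposes(L,t,o)[1],flipposes(L,t,o)[0],flipposes(E,t,o)[1]]
        ok=True;cl=9;J=0;g=[]
        for i,(M,p) in enumerate(seq):
            M=M@X;cl=min(cl,clear(bodypts(M,p),obs))
            for q in([p-M[:,2]*.11,p,p+[0,0,.12]] if i%2==0 else [p+[0,0,.12],p]):
                q=arm.ik(list(q),quat(M));ok&=q is not None
                if q is not None:g.append(q[0])
        if ok: print(D,k,sg,"clear %.3f"%cl,np.round(g,1))
```

```text
[0.5265, 0.0335] 0 -1 clear 0.021 [ 0.2  0.1  0.1 -0.4 -0.4  0.2  0.1  0.1 -0.4 -0.4]
[0.5265, 0.0335] 1 -1 clear 0.027 [ 0.  0. -0. -0. -0.  0.  0.  0. -0.  0.]
[0.5265, 0.0335] 2 1 clear 0.021 [-0.5 -0.4 -0.4  0.1  0.1 -0.5 -0.4 -0.4  0.1  0.1]
[0.5265, 0.0335] 3 1 clear 0.027 [ 0.1  0.  -0.   0.   0.   0.1 -0.  -0.  -0.   0. ]
[0.54, 0.03] 0 -1 clear 0.019 [ 0.2  0.1  0.1 -0.4 -0.4  0.2  0.2  0.1 -0.4 -0.4]
[0.54, 0.03] 1 -1 clear 0.025 [ 0.  0. -0. -0. -0.  0.  0.  0. -0. -0.]
[0.54, 0.03] 2 1 clear 0.019 [-0.5 -0.4 -0.4  0.1  0.2 -0.5 -0.4 -0.4  0.1  0.1]
[0.54, 0.03] 3 1 clear 0.025 [ 0.1  0.  -0.   0.   0.   0.  -0.  -0.   0.   0. ]
[0.55, 0.05] 0 -1 clear 0.029 [ 0.2  0.1  0.1 -0.4 -0.4  0.2  0.1  0.1 -0.4 -0.4]
[0.55, 0.05] 1 -1 clear 0.036 [ 0.   0.  -0.  -0.1 -0.1  0.   0.  -0.  -0.1 -0.1]
[0.55, 0.05] 2 1 clear 0.029 [-0.5 -0.4 -0.4  0.1  0.1 -0.5 -0.4 -0.4  0.1  0.1]
[0.55, 0.05] 3 1 clear 0.042 [ 0.1  0.  -0.  -0.   0.  -0.  -0.1 -0.1 -0.   0. ]
[0.58, 0.04] 0 -1 clear 0.022 [ 0.2  0.1  0.1 -0.4 -0.4  0.2  0.1  0.1 -0.4 -0.4]
[0.58, 0.04] 1 -1 clear 0.033 [ 0.   0.  -0.  -0.1 -0.2  0.   0.  -0.  -0.1 -0.2]
[0.58, 0.04] 2 1 clear 0.022 [-0.5 -0.4 -0.4  0.1  0.1 -0.5 -0.4 -0.4  0.1  0.1]
[0.58, 0.04] 3 1 clear 0.033 [ 0.1  0.  -0.  -0.   0.  -0.  -0.2 -0.1 -0.   0. ]
[0.6, 0.05] 0 -1 clear 0.012 [ 0.2  0.1  0.1 -0.4 -0.4  0.2  0.1  0.1 -0.4 -0.4]
[0.6, 0.05] 1 -1 clear 0.017 [ 0.   0.  -0.  -0.2 -0.3  0.   0.  -0.  -0.1 -0.2]
[0.6, 0.05] 2 1 clear 0.012 [-0.5 -0.4 -0.4  0.1  0.1 -0.5 -0.4 -0.4  0.   0.1]
[0.6, 0.05] 3 1 clear 0.017 [ 0.1  0.  -0.  -0.   0.  -0.1 -0.3 -0.2 -0.   0. ]
```

Run:
```python
from h import *
np.set_printoptions(precision=4,suppress=True)
im,P=shot((.57,.09,.34));f,h,p=fit([(im,P)],.526,.0335,hs=(.09,),yaws=[.955])[0];print(f,p);assert f<.04
th=p[2]+3*np.pi/2;t=np.array([np.cos(th),np.sin(th)])
turn(np.array([p[0],p[1],.049]),np.array([.55,.05,.031]),t,.010,1)
v=shot((.57,.09,.34),name="c5");f,q=fitbox([v],.55,.05,th-2*np.pi,(.09,.054,.054));print(f,q)
if f<.04:
    t=np.array([np.cos(q[2]),np.sin(q[2])])
    turn(np.array([q[0],q[1],.031]),np.array([.55,.05,.049]),t,.010,1)
    v=shot((.57,.09,.34),name="c6");print(fitbox([v],.55,.05,q[2],(.054,.054,.09)),fitbox([v],.611,.235,-.206,(.054,.054,.074)))
b=arm.get_image("scene");cv2.imwrite("pics/sc6.png",b[:,:,::-1])
cv2.imwrite("pics/m5.png",np.hstack([cv2.resize(v[0],(400,300)),cv2.resize(b[180:360,260:500],(400,300))])[:,:,::-1])
```

```text
0.0063 [0.5263 0.0336 0.9617]
width 0.0536 0.0537  touch dz -0.0010 df 5.7 t 53.2
0.014790468364831555 [ 0.5505  0.0496 -0.6054]
width 0.0540 0.0536  touch dz -0.0010 df 2.8 t 64.5
(np.float64(0.05974296630774578), array([ 0.5507,  0.0495, -0.5996])) (np.float64(0.009942270686337351), array([ 0.6109,  0.2348, -0.2094]))
```

View pics/m5.png

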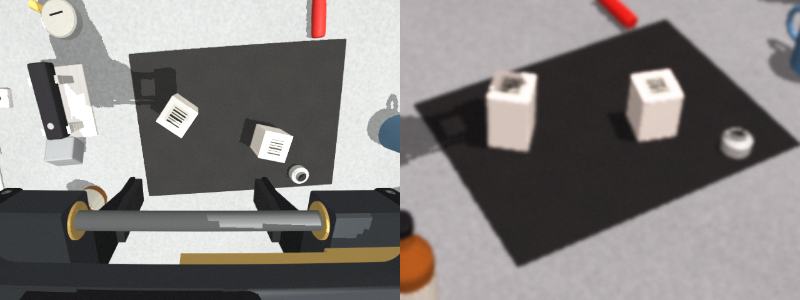

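Both cups stand mouth-down with their barcodes up, the tall one at (0.551, 0.050) and the mid one at (0.611, 0.235). Next I check which scanning yaws are reachable and take the scanner.

```bash
cat >> h.py <<'E'
YAW=.085;RG=R.from_euler("z",YAW).as_matrix();OG=np.array([.529,-.191,.05])
MG=tool((0,0,-1),RG[:,1]);PG=np.array([.529,-.191,.044])
RTS=MG.T@RG; OTS=MG.T@(OG-PG)   # scanner in tool frame
def tcp_for(Rs,Os): M=Rs@RTS.T; return M,Os-M@OTS
def readpose(lab,psi,d=.1):
    Rs=R.from_euler("z",psi).as_matrix()@R.from_euler("y",.6).as_matrix()
    return tcp_for(Rs,lab+[0,0,d]-Rs@np.array([.105,0,-.011]))
E
python3 - <<'E'
from h import *
np.set_printoptions(precision=3,suppress=True)
q=arm.ik(list(PG),quat(MG));print("grip",q)
for n,l in(("m",[.6109,.2348,.078]),("l",[.5507,.0495,.094])):
    for psi in np.radians(range(-90,91,15)):
        M,p=readpose(np.array(l),psi)
        q=[arm.ik(list(p+[0,0,z]),quat(M)) for z in(0,.1)]
        print(n,round(np.degrees(psi)),p,["-" if a is None else np.round(a,1) for a in q])
v=shot((.53,-.22,.30),name="c7");print([d["xy"] for d in arm.place_of("wrist","scanner")])
arm.movep(list(PG+[0,0,.14]),quat(MG))
b=arm.get_image("scene")
E
```

```text
grip [ 0.812  0.355 -0.596  1.848  0.233  1.009  1.776]
m -90 [0.611 0.319 0.241] [array([ 0.3,  0.3, -0.6,  1.6, -0.4,  1.1, -0.1]), array([ 0.3,  0.3, -0.6,  1.4, -0.4,  1.3, -0.2])]
m -75 [0.589 0.316 0.241] [array([ 0.3,  0.4, -0.7,  1.5, -0.4,  1.3,  0. ]), array([ 0.3,  0.4, -0.6,  1.3, -0.4,  1.5, -0. ])]
m -60 [0.569 0.307 0.241] [array([ 0.3,  0.5, -0.7,  1.4, -0.3,  1.4,  0.2]), array([ 0.2,  0.5, -0.7,  1.2, -0.3,  1.6,  0.1])]
m -45 [0.552 0.294 0.241] [array([ 0.2,  0.6, -0.7,  1.3, -0.2,  1.6,  0.4]), array([ 0.2,  0.5, -0.7,  1.2, -0.2,  1.8,  0.3])]
m -30 [0.538 0.277 0.241] [array([ 0.2,  0.7, -0.8,  1.2, -0.1,  1.7,  0.5]), array([ 0.2,  0.6, -0.8,  1.1, -0.1,  1.9,  0.5])]
m -15 [0.53  0.256 0.241] [array([ 0.2,  0.7, -0.8,  1.2,  0. ,  1.9,  0.7]), array([ 0.1,  0.7, -0.8,  1. ,  0. ,  2. ,  0.6])]
m 0 [0.527 0.235 0.241] [array([ 0.1,  0.7, -0.8,  1.1,  0.2,  2. ,  0.9]), '-']
m 15 [0.53  0.213 0.241] [array([ 0.1,  0.8, -0.8,  1.1,  0.3,  2. ,  1.1]), '-']
m 30 [0.538 0.193 0.241] [array([-0.1,  0.7, -0.6,  1.1,  0.3,  2.1,  1.5]), '-']
m 45 [0.552 0.176 0.241] 
[... 1300 characters left out ...]
  1.4,  0.2,  2. ,  1.5]), '-']
l 30 [0.478 0.008 0.257] [array([ 0.3,  0.5, -0.7,  1.4,  0.4,  2. ,  1.7]), array([-0.8,  0.4,  0.9,  1.3,  0. ,  2. ,  2.2])]
l 45 [ 0.491 -0.01   0.257] [array([ 0.3,  0.4, -0.7,  1.5,  0.5,  1.9,  1.9]), array([-0.1,  0.3, -0.3,  1.3,  0.4,  2. ,  2.1])]
l 60 [ 0.509 -0.023  0.257] [array([ 0.3,  0.4, -0.8,  1.5,  0.6,  1.9,  2.1]), array([ 0.3,  0.4, -0.8,  1.4,  0.6,  2. ,  2.2])]
l 75 [ 0.529 -0.031  0.257] [array([ 0.3,  0.3, -0.8,  1.6,  0.7,  1.8,  2.4]), array([ 0.3,  0.3, -0.8,  1.4,  0.7,  1.9,  2.5])]
l 90 [ 0.551 -0.034  0.257] [array([ 0.4,  0.3, -0.9,  1.7,  0.7,  1.6,  2.6]), array([ 0.4,  0.2, -0.9,  1.5,  0.7,  1.8,  2.7])]
[[342.6, 202.5]]
```

Run:
```python
from h import *
np.set_printoptions(precision=4,suppress=True)
arm.move_gripper(.062)
arm.servo_line(list(PG),feed=.1);arm.move_gripper(.02,50);arm.wait(.3)
print("w",arm.current_width(),arm.current_force(),arm.current_ee_pos())
np.save("grip.npy",np.r_[arm.current_ee_pos(),arm.current_tcp_rot()])
arm.servo_line(list(PG+[0,0,.04]),feed=.05);arm.servo_line(list(PG+[0,0,.30]),feed=.15)
print("lift",arm.current_width(),arm.current_force(),arm.current_ft_torque())
lab=np.array([.6109,.2348,.078]);M,p=readpose(lab,-np.pi/4)
arm.movep(list(p+[0,0,.12]),quat(M));arm.servo_line(list(p+[0,0,.06]),feed=.1);arm.wait(.3)
Rs=M@RTS;O=p+[0,0,.06]+M@OTS;W=O+Rs@np.array([.105,0,-.011])
ims={}
for c in("scene","top"):
    ims[c]=arm.get_image(c);print(c,"win",[(np.round(d["xy"]),round(d["confidence"],2)) for d in arm.place_of(c,"window")],"pred",proj(c,W),"cups",[np.round(d["xy"]) for d in arm.place_of(c,"cup_m")],"pred",proj(c,lab))
    cv2.imwrite(f"pics/{c}8.png",ims[c][:,:,::-1])
P=arm.camera_params("wrist");w=arm.get_image("wrist");cv2.imwrite("pics/w8.png",w[:,:,::-1])
u=proj("top",W).astype(int);u=np.clip(u,[120,90],[520,390])
s=ims["scene"][120:300,260:500]
cv2.imwrite("pics/m6.png",np.hstack([cv2.resize(s,(400,300)),cv2.resize(ims["top"][u[1]-90:u[1]+90,u[0]-120:u[0]+120],(400,300))])[:,:,::-1])
print(arm.current_clock())
```

```text
w 0.03328603753765436 [-0.0021  0.0685  0.0949] [ 0.529  -0.1911  0.0441]
lift 0.03356417065605013 [-0.3406  0.0999 -2.6147] [ 0.1277 -0.0639  0.0441]
scene win [(array([424., 173.]), 0.6), (array([155., 194.]), 0.58), (array([214., 241.]), 0.26)] pred [423.1193 171.5422] cups [array([329., 230.]), array([414., 232.])] pred [413.5388 231.3311]
top win [(array([242., 183.]), 0.87), (array([327., 223.]), 0.23)] pred [244.5306 182.8219] cups [array([324., 222.]), array([256., 199.])] pred [254.1712 199.6254]
78.4
```

View pics/m6.png

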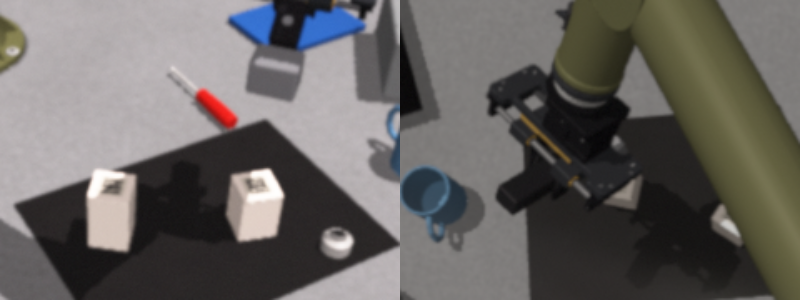

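The head hovers above the mid cup's label, with the window within 2 px of its predicted place in both cameras, so nothing slipped. The labels are where I expected. I'll read them now.

Run:
```python
from h import *
np.set_printoptions(precision=4,suppress=True)
M,p=readpose(np.array([.6109,.2348,.078]),-np.pi/4)
arm.servo_line(list(p),feed=.08);arm.wait(2.0);print(arm.current_ee_pos(),p,arm.current_clock())
im=arm.get_image("scene");print([(np.round(d["xy"]),round(d["confidence"],2)) for d in arm.place_of("scene","cup_m")],proj("scene",np.array([.6109,.2348,.078])),proj("scene",np.array([.5507,.0495,.094])))
arm.servo_line(list(p+[0,0,.12]),feed=.15)
lab=np.array([.5507,.0495,.094]);M,p=readpose(lab,-np.pi/4)
arm.movep(list(p+[0,0,.12]),quat(M));arm.servo_line(list(p+[0,0,.05]),feed=.1);arm.wait(.3)
Rs=M@RTS;W=p+[0,0,.05]+M@OTS+Rs@np.array([.105,0,-.011])
for c in("scene","top"):
    im=arm.get_image(c);print(c,"win",[(np.round(d["xy"]),round(d["confidence"],2)) for d in arm.place_of(c,"window")],"pred",proj(c,W),"cups",[np.round(d["xy"]) for d in arm.place_of(c,"cup_m")],"pred",proj(c,lab))
    cv2.imwrite(f"pics/{c}9.png",im[:,:,::-1])
print(arm.current_clock(),arm.current_width())
```

```text
[0.5516 0.2941 0.2414] [0.5516 0.2941 0.2414] 81.3
[(array([329., 228.]), 0.75), (array([414., 230.]), 0.58), (array([138., 379.]), 0.45), (array([380., 181.]), 0.19)] [413.5388 231.3311] [326.0668 231.599 ]
scene win [(array([324., 176.]), 0.76), (array([152., 193.]), 0.72)] pred [326.3033 174.3852] cups [array([413., 230.]), array([330., 230.])] pred [326.0668 231.599 ]
top win [] pred [326.4892 206.4659] cups [array([254., 197.]), array([516., 234.]), array([326., 220.])] pred [325.6054 219.6621]
84.6 0.033658417547740745
```

Run:
```python
from h import *
np.set_printoptions(precision=4,suppress=True)
P=dict(arm.camera_params("wrist"));c4=np.load("C2.npy",allow_pickle=True).item()
# pose of c6 view: TCP (.57,.09,.34), tool down, y=(0,1,0); camera fixed in tool -> from C2 (TCP .55,.05,.32 same orientation)
P=dict(c4);T=c4["pose"].copy();T[:3,3]+=[.02,.04,.02];P["pose"]=T
im=cv2.imread("pics/c6.png")[:,:,::-1]
sc=cv2.imread("pics/scene9.png")[:,:,::-1]
def mask(im,u,th):
    m=(im.max(2)>th).astype(np.uint8);k,l,s,c=cv2.connectedComponentsWithStats(m)
    n=np.bincount(l[u[1]-25:u[1]+25,u[0]-15:u[0]+15].ravel(),minlength=k);n[0]=0
    m=(l==n.argmax()).astype(np.uint8);cs,_=cv2.findContours(m,0,1);o=m*0;cv2.drawContours(o,cs,-1,1,-1);return o
for name,img,PP,th in(("wrist",im,P,100),("scene",sc,arm.camera_params("scene"),165)):
  for (x,y,a,h) in((.5507,.0495,-.6,.09),(.6109,.2348,-.206,.074)):
    u=proj(0,np.array([x,y,.04]),PP).astype(int);m=mask(img,u,th)
    def cost(p):
        q=hullmask(box(*p,(.054,.054,h)),PP);return 1-(m&q).sum()/(m|q).sum()
    r=minimize(cost,[x,y,a],method="Nelder-Mead",options=dict(initial_simplex=[[x,y,a],[x+.006,y,a],[x,y+.006,a],[x,y,a+.1]]))
    print(name,h,m.sum(),r.fun,r.x)
```

```text
wrist 0.09 2879 0.01909722222222221 [ 0.5529  0.052  -0.6056]
wrist 0.074 3103 0.011900932775812167 [ 0.6129  0.2395 -0.2027]
scene 0.09 222198 0.9878087197580645 [ 0.8213 -0.4043 -0.6025]
scene 0.074 996 0.16596104995766303 [ 0.609   0.239  -0.3683]
```

The refit agrees to about 2 mm, so I'll read the tall cup's label and then return the scanner.

Run:
```python
from h import *
np.set_printoptions(precision=4,suppress=True)
M,p=readpose(np.array([.5512,.049,.094]),-np.pi/4)
arm.servo_line(list(p),quat(M),feed=.08);arm.wait(2.0);print(arm.current_ee_pos(),p)
arm.servo_line(list(p+[0,0,.12]),feed=.15)
g=np.load("grip.npy")
arm.movep(list(g[:3]+[0,0,.22]),list(g[3:]));arm.servo_line(list(g[:3]+[0,0,.07]),feed=.12);arm.wait(.4)
for c in("scene",):
    im=arm.get_image(c);cv2.imwrite("pics/m7.png",cv2.resize(im[180:330,130:330,::-1],(800,600)))
    W=g[:3]+[0,0,.07]+OG-PG+RG@np.array([.105,0,-.011]);print([(np.round(d["xy"]),round(d["confidence"],2)) for d in arm.place_of(c,"window")],proj(c,W))
im=arm.get_image("top");cv2.imwrite("pics/top10.png",im[:,:,::-1]);print(arm.current_clock())
```

```text
[0.4919 0.1083 0.2574] [0.4919 0.1083 0.2574]
[(array([232., 286.]), 0.97), (array([152., 197.]), 0.76)] [231.8345 284.7913]
91.4667
```

View pics/m7.png

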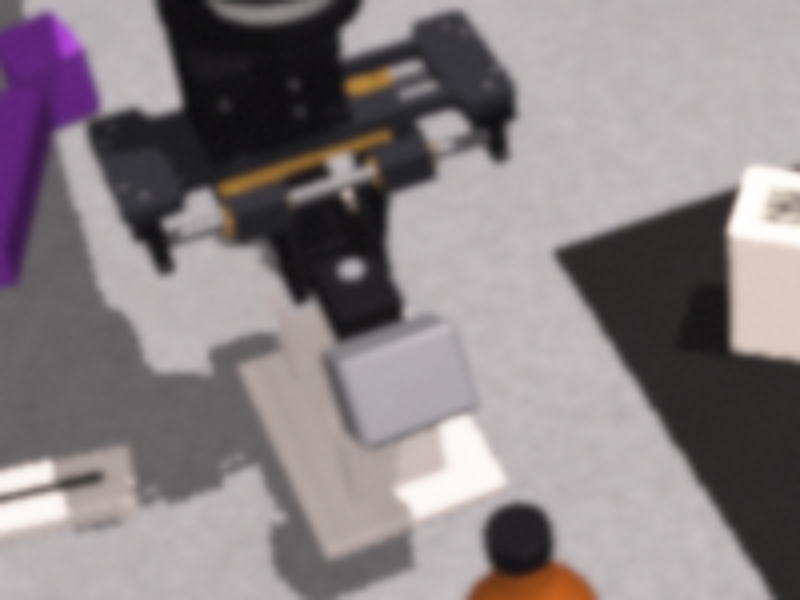

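The scanner hangs level above its rest, with the window within 2 px of the prediction. I'll lower it, release it, and slide the mode slide home.

Run:
```python
from h import *
np.set_printoptions(precision=4,suppress=True)
g=np.load("grip.npy");f0=arm.current_force()[2]
arm.servo_line(list(g[:3]+[0,0,.025]),feed=.08)
p=g[:3]+[0,0,.025]
while p[2]>g[2]-.0005:
    p=p-[0,0,.0025];arm.servo_line(list(p),feed=.03)
    df=arm.current_force()[2]-f0
    if df>6: break
print("set z err",p[2]-g[2],df)
if p[2]-g[2]<.004:
    arm.move_gripper(.062);arm.wait(.3);arm.servo_line(list(p+[0,0,.14]),feed=.12)
    P,r,im=look((.60,-.20,.28),(0,1,0),["scanner","window"]);print(r)
    P,r,im2=look((.50,-.40,.28),(1,0,0),["mode_top"]);q=[plane(ray(0,x,P),.0545) for x,_ in r["mode_top"]];print(r,q)
    cv2.imwrite("pics/m8.png",np.hstack([im[:400,120:520],im2[:400,120:520]])[:,:,::-1])
print(arm.current_clock())
```

```text
set z err -0.002500000000000016 17.41136745568235
{'scanner': [(array([326.8, 139.9]), 0.97), (array([343.3, 316.6]), 0.42)], 'window': [(array([333.2, 238.6]), 0.9)]}
{'mode_top': [(array([321.5, 260.9]), 0.57)]} [array([ 0.5062, -0.4604,  0.0545])]
99.6083
```

View pics/m8.png

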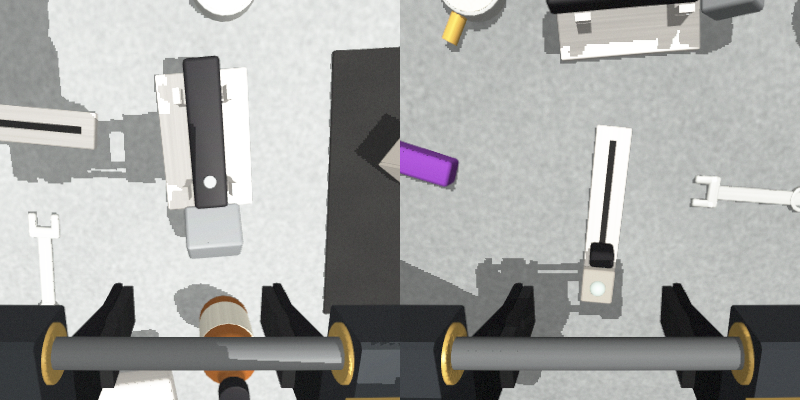

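The scanner is back in its rest at the same pixel as before, (327,140), and the slide still sits at its scan stop. Next I slide it home.

Run:
```python
from h import *
np.set_printoptions(precision=4,suppress=True)
d=np.array([.087,.996,0]);M=quat(tool((0,0,-1),(.996,-.087,0)));g=np.array([.5068,-.460,.028])
arm.move_gripper(.06,10)
arm.movep(list(g+[0,0,.12]),M);arm.servo_line(list(g),feed=.08);arm.move_gripper(0,12);print("w",arm.current_width())
f0=np.array(arm.current_force());s=0
while s<.135:
    s+=.01 if s<.10 else .002
    arm.servo_line(list(g+d*s),feed=.05);f=np.array(arm.current_force())-f0
    if s>.06 and f@d<-9: break
arm.wait(.3);print(s,arm.current_ee_pos(),f)
arm.move_gripper(.06);p=np.array(arm.current_ee_pos());arm.servo_line(list(p+[0,0,.14]),feed=.2)
P,r,im2=look((.50,-.40,.28),(1,0,0),["mode_top"]);print(r,[plane(ray(0,x,P),.0545) for x,_ in r["mode_top"]])
arm.movep([.45,-.40,.35],quat(tool((0,0,-1),(1,0,0))));b=arm.get_image("scene")
cv2.imwrite("pics/m9.png",np.hstack([im2[:400,120:520],cv2.resize(b,(400,400))])[:,:,::-1]);print(arm.current_clock())
```

```text
w 0.028196676005258384
0.124 [ 0.5174 -0.3403  0.028 ] [ 2.6653 -9.6588 -6.052 ]
{'mode_top': [(array([335.3, 151. ]), 0.65)]} [array([ 0.5179, -0.3392,  0.0545])]
111.7917
```

View pics/m9.png

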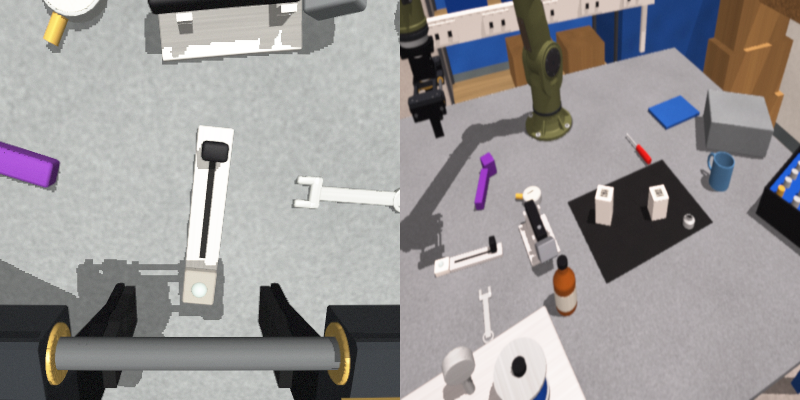

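The slide is at its home stop after a travel of 0.120 m, the scanner is docked, and both cups are mouth-down. Before handing in, I'll see whether the dome's colour recorded the readings.

Run:
```python
from h import *
D=np.array([.504,-.487,.027])
for c in("scene","top"):
    u=proj(c,D).round().astype(int);print(c,u)
    L=[f"{c}0",f"{c}8",f"{c}9"]+(["sc2","sc6"] if c=="scene" else ["top10"])
    for n in L:
        im=cv2.imread(f"pics/{n}.png");w=im[u[1]-9:u[1]+10,u[0]-12:u[0]+13,::-1].reshape(-1,3).astype(int)
        s=(w.max(1)-w.min(1)).argmax();print(n,w.mean(0).round(),"most coloured",w[s])
```

```text
scene [ 74 313]
scene0 [227. 222. 220.] most coloured [227 210 201]
scene8 [207. 202. 200.] most coloured [228 211 203]
scene9 [208. 203. 201.] most coloured [220 203 195]
sc2 [207. 202. 201.] most coloured [222 205 197]
sc6 [206. 201. 200.] most coloured [219 203 194]
top [524 238]
top0 [158. 155. 149.] most coloured [147 138 131]
top8 [134. 131. 126.] most coloured [151 143 134]
top9 [134. 131. 126.] most coloured [150 141 133]
top10 [131. 129. 124.] most coloured [148 139 131]
```

```bash
python3 -c "
from bench import arm
print(arm.sign_off())"
```

```text
the job is handed in; nothing more can be done
None
```

I handed the job in at about 112 s: slide to its scan stop, both cups (74 and 90 mm) mouth-down, scanner held over each label shortest first, then back in its rest, and slide home; nothing on the bench showed whether the labels were actually read.

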